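# Clamp the bearing block in the T-slot jig

### The job

Take the T-bolt with the flat wing grip out of the rack and drop its head into the slot of the aluminium rail at the open end, in front of the wooden block. Slide it along so that it pushes the block back against the sprung fence until it comes to a firm stop, then turn it a quarter turn so that it locks behind the hidden catches, and let go, leaving the block clamped. Work gently, neither ramming the rail nor bruising the block, and leave the other things where they are.

Things in the scene. Friction and masses are not known exactly. Their poses are not given: they have to be found in the camera images.
- tbolt: T-bolt, 140 g (varies by a third), upright in one rack pocket. Origin: underside of head; z up the shank, x along the head. Sizes in mm: head 30 (x) x 11 x 7 high, round ends; shank 10 dia; flange 34 dia, z = 13 to 19; black wing grip 36 (x) x 12, z = 38 to 72, parallel to the head, to be pinched across its 12. Half a turn about z makes no difference.
- jig: Clamping jig, fixed: plywood base 420 x 120 x 12, on it an aluminium T-slot rail 360 (x = -180 to 180) x 80. Origin: centre of the base's underside; x along the slot from the open end to the fence, z up. Rail top z = 31. Ledges 66 apart, 8 above it, guide the block. The fence unit (see fence_zone) is set anew each time and is not measured.
- slot_start (a point): Point on the slot's centre line at the open (-x) end of the rail, at rail-top height (jig x = -180, y = 0, z = 31). Axes as the jig's. Slot 14 wide, open above for the whole rail; lips 5 thick; below them a channel 36 wide, 10 high. The dropped bolt rests with its flange on the rail top: bolt origin 13 below this point. Turned across, its head is under the lips with 1 mm play.
- stop_zone (a point): Point at jig x = -10, y = 0, z = 31: middle of the range of the firm stop. Axes as the jig's. Pushed along lengthwise, the shank meets a steel plug in the slot (firm stop) with the bolt axis up to 20 either way of here, unmeasured. Two catches under the lips (18 apart, out of sight) let the head by only lengthwise; it has room to turn, either way, only within 2.5 of the firm stop.
- fence_zone (a point): Point at jig x = 42, y = 0, z = 31; the fence face is within 20 either way of it along x, always 52 past the bolt axis at firm stop. Sprung plywood plate 62 wide, top z = 45.5; 1.5 N starts it, then 0.25 N per mm; pushed in 15 at the firm stop (5 N). Housing behind, top z = 46. Let go when turned, the bolt springs 9 back onto the catches and presses the block with 3 N.
- block: Pine bearing block 50 (x, along the slot) x 62 x 14 high, 40 g (varies), loose on the rail top between the ledges, dark disc on top. Origin: centre of its underside, z up. At the start its near (-x) face is at jig x = -75 to -55, and its far face 20 to 90 short of the fence.
- rack: Wooden rack 160 (x) x 70 (y) x 25 high, fixed to the bench; origin: centre of its underside. Two pockets 35 x 16, 16 deep, at x = -45 and +45, long side along x; one holds the T-bolt, the other the round pin, flanges resting on the rack's top.
- pin: Bystander: steel pin with a round black knob 32 dia, 70 tall, no T head, in the rack's other pocket. Origin: its foot.
- driver: Bystander: screwdriver lying on the bench; origin in it.
- glue: Bystander: white bottle 52 dia, 130 tall; origin: its underside.
- gear: Bystander: plywood gear wheel about 80 dia, 14 high, lying flat; origin: its underside.
- tape: Bystander: paper tape roll 90 dia, 24 high; origin: its underside.
- offcut: Bystander: wood offcut 90 x 45 x 20; origin: its underside.
Not all that is in view belongs to the job. Leave any orange, red or yellow look-alike of the block alone.

How it is judged:
On the way, in this order (a step that is already met when the one before it is completed fails the run):
1. the bolt's head is down in the slot, lengthwise (z of tbolt in the frame of jig between 0.013 and 0.022 m and y of tbolt in the frame of jig between -0.006 and 0.006 m and angle between the x axis of tbolt and the x axis of jig, either way round below 0.3 rad and angle between tbolt's own z axis and vertical below 0.15 rad), for 0.1 s.
2. the bolt, still lengthwise in the slot, presses the block against the sprung fence (z of tbolt in the frame of jig between 0.013 and 0.022 m and y of tbolt in the frame of jig between -0.006 and 0.006 m and angle between the x axis of tbolt and the x axis of jig, either way round below 0.3 rad and contact force between tbolt and block above 3 N), for 0.1 s.
At the end, for the whole second after the job is handed in: The bolt stands upright (within 0.15 rad) in the slot (within 6 mm of its centre line, origin 13 to 22 mm above the jig's underside) with its head turned across (within 0.3 rad), released; it still presses the block with over 1.5 N, the block lies flat on the rail, and both are at rest (z of tbolt in the frame of jig between 0.013 and 0.022 m and y of tbolt in the frame of jig between -0.006 and 0.006 m and angle between the x axis of tbolt and the y axis of jig, either way round below 0.3 rad and angle between tbolt's own z axis and vertical below 0.15 rad and contact force between tbolt and block above 1.5 N and angle between block's own z axis and vertical below 0.1 rad and z of block in the frame of jig between 0.027 and 0.035 m and linear speed of each of tbolt, block below 0.01 m/s); the robot touches nothing.
It fails at once if the bolt is forced against the rail, its stop or its catches with more than 30 N (contact force between tbolt and jig above 30 N).
It fails at once if the block is squeezed by the bolt with more than 25 N (contact force between tbolt and block above 25 N).
It fails at once if another thing on the bench is moved by more than 20 mm (distance of any of pin, driver, glue, gear, tape, offcut from where it was at the start of the episode above 0.02 m).
It also fails if it takes over 70 s, if anything falls off the work surface, if the arm or the gripper's body presses on something with over 40 N, if the wrist force passes 120 N, or if a joint passes its speed limit or range.

### The arm

A 6-joint arm with a two-finger parallel gripper is mounted at the origin on the work surface. World frame = base frame: x ahead of the robot, y to its left, z up, the work surface at z = 0. Lengths are in m, angles in rad, forces in N, time in s.
With the tool pointing down it reaches from about 0.275 to 0.85 m from the base axis. Payload 19 kg.
Tool frame: the origin (TCP) lies between the finger pads; the fingertips stand 17 mm ahead of it and the grasp point (between the pads) lies 2 mm behind it (env.tips_ahead is the distance from the TCP to the fingertips, in m); z points along the fingers, x is the direction in which the jaws open and shut, and the axes are right-handed (so a half turn about z gives the same grasp; the last joint's range is limited). The gripper opens to 85 mm and grips with 20 to 120 N. Pads are 22 mm wide; open, the fingers measure 114 mm over their backs; the gripper's body (76 mm by 85 mm) begins 54 mm behind the grasp point. The pads swing forward as they close: fully open they stand 13 mm farther back than shut.
Start: joints at [1.053, 0.15, 1.437, -0, 1.554, -0.134], TCP at [0.215, 0.533, 0.248] pointing down, gripper open.
Joint ranges: [-2.8, 2.8], [-0.68, 2.1], [0.12, 2.68], [-1.39, 4.53], [0.16, 2.79], [-2.81, 2.81]. Speed limits (rad/s): [1.89, 1.89, 2.22, 3.01, 3.01, 3.01].

### API

Orientations are given as a unit quaternion [x, y, z, w].
In Python, from rig import env gives the robot as it stands. Calls block until the motion is done:
- env.move_to(position, orientation): joint-space move of the TCP to a pose.
- env.line_to(position, orientation=None, v=0.15, guard=None): straight line of the TCP; orientation=None keeps the orientation; v is the mean speed in m/s. With guard (N) it stops when the force on the tool has changed by that much, and returns True; else False.
- env.goto_joints(angles): joint-space move.
- env.move_gripper(opening, force=None): finger opening in m; force is the grip in N (None keeps the last); returns when the fingers have stopped.
- env.pause(seconds).
- env.inverse_kinematics(position, orientation): joint angles nearest the present ones, or None.
- env.get_state(): the state.
- env.capture(name): name is "scene" or "top" or "wrist"; returns (picture, depth): 420x560x3 uint8, red, green, blue; 420x560 float32, m along the optical axis (not along the pixel's ray), 0 where there is no reading.
- env.calibration(name): a dict with "fx", "fy", "cx", "cy" (pixels), "distortion" ([k1, k2, p1, p2, k3] as OpenCV has them; the pictures are not rectified), "camera_from_world" (4x4, takes a point from world to camera coordinates); the wrist camera has in their place "T_tool_cam" (4x4, takes a point from camera to tool coordinates, whose origin is the TCP and whose axes are the tool frame's). Camera axes: x right, y down, z forward; pixel columns grow to the right and rows downward; lengths in m; the calibration is good to about 2 mm. A picture is of the moment at which its call begins: read the wrist's pose just before it. calibration takes no time and is no camera call.
A pose or a line that the arm cannot do raises env.PlanningError and nothing moves.
- env.finish_job(): hands the job in, once; it reports no verdict.
The state is a dict: "time_s": time; "q": joint angles; "qvel": joint speeds; "joint_torque": joint torques, N m; "tool_pos": TCP position; "tcp_rot": TCP orientation; "wrist_force": force on the tool from outside, world axes, zero at the start; "wrist_torque": the same for the moment, N m; "gripper_width": finger opening in m.
Only numpy, scipy, OpenCV 4.12 (cv2) and the standard library are available. Lean on these libraries where they do the work, as an engineer would, in place of code of your own. Each camera call takes 0.05 s, during which the arm holds its last target. There are 200 camera calls.

## Working session

There is one attempt and no reset: what is moved stays moved. The work goes in short steps, each a Python script; the robot and the scene stay as the last script left them, time stands still between calls to the robot, and variables do not carry over. Pictures are saved under pics/ and viewed, about 8 in all and at most 12, crops included, and the job is handed in when it is done.

```bash
ls; mkdir -p pics; cat > h.py <<'E'
from rig import env
import numpy as np, cv2
from scipy.spatial.transform import Rotation as R
def cam(name):
    st=env.get_state(); im,d=env.capture(name); c=env.calibration(name)
    if name=="wrist":
        T=np.eye(4);T[:3,:3]=R.from_quat(st["tcp_rot"]).as_matrix();T[:3,3]=st["tool_pos"]
        W=T@np.array(c["T_tool_cam"])
    else: W=np.linalg.inv(np.array(c["camera_from_world"]))
    return im,d,c,W
def rays(c,uv):
    K=np.array([[c["fx"],0,c["cx"]],[0,c["fy"],c["cy"]],[0,0,1.]])
    p=cv2.undistortPoints(np.array(uv,float).reshape(-1,1,2),K,np.array(c["distortion"],float)).reshape(-1,2)
    return np.c_[p,np.ones(len(p))]
def atdepth(c,W,uv,d):
    r=rays(c,uv)*np.array(d).reshape(-1,1)
    return r@W[:3,:3].T+W[:3,3]
def atz(c,W,uv,z):
    r=rays(c,uv)@W[:3,:3].T; o=W[:3,3]
    return o+r*((z-o[2])/r[:,2])[:,None]
def cloud(d,c,W):
    h,w=d.shape; v,u=np.mgrid[:h,:w]
    P=atdepth(c,W,np.c_[u.ravel(),v.ravel()],d.ravel()).reshape(h,w,3); P[d==0]=np.nan
    return P
def save(n,im): cv2.imwrite("pics/"+n,im[:,:,::-1])
def down(yaw): # tool z down, jaw axis x at yaw
    return (R.from_euler('z',yaw)*R.from_euler('x',np.pi)).as_quat()
E
python3 - <<'E'
from h import *
for n in("top","scene"):
    im,d,c,W=cam(n); save(n+".png",im); np.savez(n+".npz",im=im,P=cloud(d,c,W),W=W)
    print(n,W.round(3).tolist(),{k:c[k] for k in("fx","cx")}, (d>0).mean())
s=env.get_state();print(s["tool_pos"],s["tcp_rot"],s["time_s"],env.tips_ahead)
print(R.from_quat(s["tcp_rot"]).as_matrix().round(2))
E
```

```text
pics
top [[-0.0, -0.983, 0.183, 0.312], [-1.0, -0.003, -0.018, 0.018], [0.018, -0.183, -0.983, 1.368], [0.0, 0.0, 0.0, 1.0]] {'fx': 485.0551058779434, 'cx': 282.4621745993953} 0.9961309523809524
scene [[0.529, 0.571, -0.628, 1.18], [0.849, -0.362, 0.385, -0.356], [-0.008, -0.737, -0.676, 0.711], [0.0, 0.0, 0.0, 1.0]] {'fx': 433.56497058466294, 'cx': 278.0131970858568} 0.9960969387755102
[0.21522872 0.5329999  0.24776313] [ 8.28974803e-01  5.59285700e-01 -4.67663532e-04  2.50768734e-04] 0.1 0.017
[[ 0.37  0.93 -0.  ]
 [ 0.93 -0.37 -0.  ]
 [-0.   -0.   -1.  ]]
```

View pics/top.png

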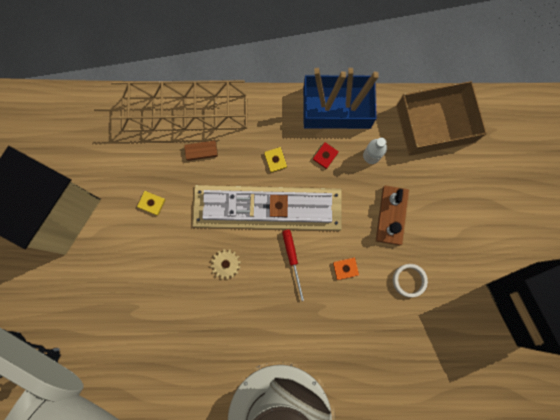

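View pics/scene.png

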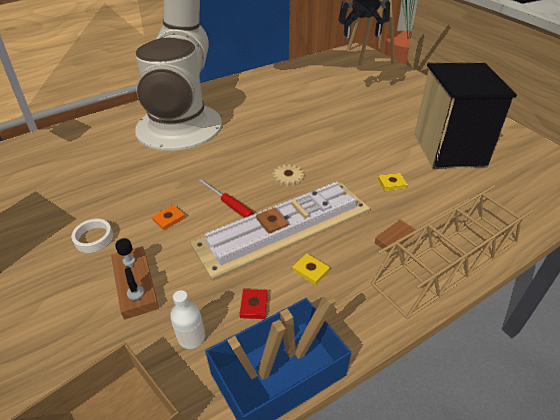

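Top view: the jig spans (193–341, 186–230), with the open end on the right (world −y) and the fence on the left. The brown block with the dark disc is at (279,205). Candidates for the bolt are the two rack items, top px (397,195) and (394,229). In the scene view the item at (130,280) is flat and winged, and (124,246) is a round knob. So the bolt is the one farther from the robot, top (397,195).

```bash
python3 - <<'E'
from h import *
D=np.load("top.npz");P=D["P"]
def box(lo,hi,u0,u1,v0,v1):
    Q=P[v0:v1,u0:u1].reshape(-1,3);Q=Q[(Q[:,2]>lo)&(Q[:,2]<hi)]
    r=cv2.minAreaRect((Q[:,:2]*1000).astype(np.float32));return r,len(Q),np.median(Q,0).round(4)
print("rail",box(.022,.06,185,350,175,240))
print("rack",box(.018,.035,370,415,180,250))
print("wing",box(.055,.1,380,415,180,212))
print("knob",box(.055,.1,380,415,215,245))
# look from wrist
s=env.get_state();r0=R.from_quat(s["tcp_rot"]).as_matrix();print(np.array(env.calibration("wrist")["T_tool_cam"]).round(3).tolist())
w=box(.055,.1,380,415,180,212)[2]
env.move_to([w[0]-.02,w[1],.30],down(np.pi/2 if False else 0.0))
im,d,c,W=cam("wrist");save("w1.png",im);np.savez("w1.npz",im=im,P=cloud(d,c,W),W=W)
print(env.get_state()["time_s"],env.get_state()["q"])
E
```

```text
rail (((540.8035278320312, 37.357208251953125), (359.1500549316406, 133.9593505859375), 88.97736358642578), 3353, array([0.5635, 0.0348, 0.0329]))
rack (((544.909912109375, -315.6373596191406), (71.53447723388672, 160.91323852539062), 79.92581939697266), 1157, array([ 0.545 , -0.3105,  0.0243]))
wing (((588.617919921875, -322.78314208984375), (13.034154891967773, 36.64167022705078), 82.7376708984375), 91, array([ 0.588 , -0.3202,  0.0805]))
knob (((499.912353515625, -307.2424621582031), (30.112180709838867, 29.826374053955078), 42.41282653808594), 124, array([ 0.4993, -0.3064,  0.0802]))
[[1.0, 0.0, 0.0, -0.0], [-0.0, 0.958, 0.286, -0.073], [-0.0, -0.286, 0.958, -0.126], [0.0, 0.0, 0.0, 1.0]]
3.3833 [-6.30386959e-01  3.04056292e-01  1.14780538e+00  4.66553979e-05
  1.68969756e+00 -6.31364213e-01]
```

View pics/w1.png

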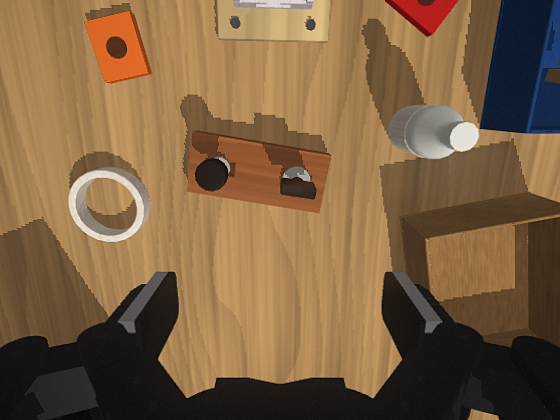

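The close view confirms it: the wing grip is at (299,187), elongated along the rack, and the round knob at (212,173) is the pin. Next I refine the poses and look at the jig from near.

```bash
cat > jig.py <<'E'
from h import *
def rect(Q): return cv2.minAreaRect((Q[:,:2]*1000).astype(np.float32))
E
python3 - <<'E'
from jig import *
P=np.load("w1.npz")["P"]
def sel(u0,u1,v0,v1,lo,hi):
    Q=P[v0:v1,u0:u1].reshape(-1,3);return Q[(Q[:,2]>lo)&(Q[:,2]<hi)]
Q=sel(270,330,160,210,.076,.092);print("wing",len(Q),rect(Q),np.median(Q[:,2]))
Q=sel(180,335,125,220,.02,.028);print("rack",len(Q),rect(Q),np.median(Q[:,2]))
Q=sel(190,235,150,195,.074,.092);print("knob",len(Q),rect(Q))
Q=sel(380,490,90,170,.05,.16);print("glue",rect(Q))
# jig looks: over the open end and over the fence
for i,p in enumerate([[.50,-.10,.28],[.50,.06,.28]]):
    env.move_to(p,down(0)); im,d,c,W=cam("wrist");save(f"j{i}.png",im);np.savez(f"j{i}.npz",im=im,P=cloud(d,c,W),W=W)
cv2.imwrite("pics/j01.png",np.hstack([cv2.imread("pics/j0.png"),cv2.imread("pics/j1.png")])[:,:,:][::1,::1][:300])
im=cv2.imread("pics/j01.png");cv2.imwrite("pics/j01.png",cv2.resize(im,(800,int(300*800/1120))))
print(env.get_state()["time_s"])
E
```

```text
wing 453 ((586.8165283203125, -326.6336669921875), (12.36390209197998, 36.08755111694336), 81.5530776977539) 0.08460495873729834
rack 6291 ((542.495849609375, -319.53106689453125), (70.62614440917969, 159.94110107421875), 80.47606658935547) 0.02588092980322554
knob 791 ((498.3619689941406, -311.5863342285156), (30.71931266784668, 31.170337677001953), 25.950075149536133)
glue ((716.7598266601562, -268.54132080078125), (53.03861618041992, 45.54401397705078), 84.67591857910156)
5.0917
```

View pics/j01.png

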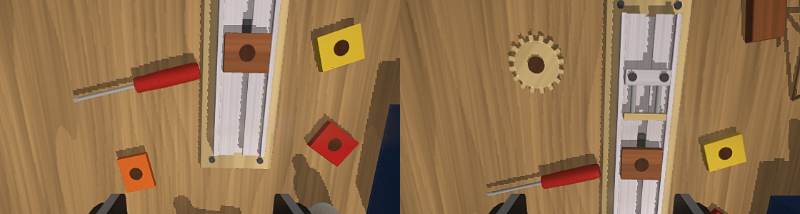

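Both jig views are clear: block, sprung fence and housing sit on the rail, with the open end at the bottom. Now I fit the rail, block and slot.

```bash
python3 - <<'E'
from jig import *
for n in("j0","j1"):
    D=np.load(n+".npz");P=D["P"].reshape(-1,3)
    m=(abs(P[:,0]-.565)<.075)&(P[:,1]>-.2)&(P[:,1]<.3)
    for nm,lo,hi in(("rail+",.022,.042),("base",.006,.018),("railtop",.028,.0335),("ledge",.036,.042),("block",.043,.049)):
        Q=P[m&(P[:,2]>lo)&(P[:,2]<hi)]
        # filter clusters via image
        I=np.zeros((160,520),np.uint8);q=((Q[:,:2]-[.485,-.2])*1000).astype(int);I[q[:,0].clip(0,159),q[:,1].clip(0,519)]=255
        I=cv2.morphologyEx(I,cv2.MORPH_CLOSE,np.ones((5,5)));k,L,S,_=cv2.connectedComponentsWithStats(I)
        lab=L[q[:,0].clip(0,159),q[:,1].clip(0,519)]
        for b in range(1,k):
            if S[b,4]>300:
                r=rect(Q[lab==b]);print(n,nm,np.round(r[0],1),np.round(r[1],1),round(r[2],2),"z",np.median(Q[lab==b][:,2]).round(4))
E
```

```text
j0 rail+ [563.6 -37.5] [216.9  81.1] 88.84 z 0.0322
j0 base [561.8 -49.9] [252.8 123.1] 88.47 z 0.013
j0 base [567.4  61. ] [26.8 14.5] 88.61 z 0.0169
j0 railtop [563.9 -37.5] [216.9  66.5] 88.85 z 0.0318
j0 railtop [582.2 -84.3] [123.4  26.8] 89.0 z 0.0318
j0 ledge [527.8 -38.5] [212.9   9.6] 88.85 z 0.0398
j0 ledge [599.4 -38.6] [213.8   8.9] 88.44 z 0.0397
j0 block [564.3   3.5] [50.5 62.9] 88.8 z 0.0458
j1 rail+ [565.  34.] [360.6  80.8] 88.83 z 0.0323
j1 base [562.8  30.5] [412.7 124.3] 88.61 z 0.013
j1 base [568.3 100.6] [40.2 13.6] 88.74 z 0.0169
j1 railtop [542.6 -83.6] [123.8  25.5] 88.81 z 0.0318
j1 railtop [565.8  57.4] [155.7  65.8] 88.86 z 0.0318
j1 railtop [547.9 178.6] [72.2 25.5] 89.27 z 0.0318
j1 railtop [582.2 -86.7] [119.9  26.8] 88.58 z 0.0318
j1 railtop [577.4 101.6] [38.8  9.2] 88.94 z 0.0319
j1 railtop [588.  178.6] [70.2 27.7] 88.91 z 0.0318
j1 railtop [594.7 100.8] [38.4  9.4] 89.07 z 0.0319
j1 ledge [565.   34.6] [358.5  80.8] 88.82 z 0.0397
j1 block [564.    3.7] [50.4 62. ] 88.89 z 0.0459
j1 block [566.6 108. ] [64.1 70.5] 0.03 z 0.0464
```

Everything agrees with the given sizes: rail centre is (565.0, 34.0) mm with its axis at 88.83°, the open end is at y=−146, and the block's near face is at jig x≈−56. The fence at about 39 puts the stop at about −13. Now the grasp.

```bash
cat >> jig.py <<'E'
A=np.radians(88.83);C=np.array([.565,.034]);ux=np.array([np.cos(A),np.sin(A)]);uy=np.array([-np.sin(A),np.cos(A)])
def j2w(x,y,z): return np.r_[C+x*ux+y*uy,z]
def w2j(p): d=np.array(p[:2])-C; return np.array([d@ux,d@uy,p[2]])*1000
def st(t=""):
    s=env.get_state();print(t,"t",round(s["time_s"],1),"jig mm",w2j(s["tool_pos"]).round(1),"F",np.round(s["wrist_force"],1),"M",np.round(s["wrist_torque"],2),"w",round(s["gripper_width"]*1000,1));return s
E
python3 - <<'E'
from jig import *
g=down(np.radians(81)); w=np.array([.5868,-.3267])
env.move_to([*w,.17],g); env.move_gripper(.05,60)
print(env.line_to([*w,.069],v=.08,guard=8)); st()
im,d,c,W=cam("wrist");save("g0.png",im)
env.move_gripper(0.0,90); st("gripped")
env.line_to([*w,.20],v=.1); st("lift")
env.move_to(j2w(-.115,0,.16),down(A-np.pi/2)); st()
im,d,c,W=cam("wrist");save("g1.png",im);np.savez("g1.npz",P=cloud(d,c,W))
E
```

```text
False
 t 8.8 jig mm [-360.3  -29.4   69.6] F [ 0.1 -0.1 -0.2] M [ 0.02 -0.    0.02] w 50.1
gripped t 9.2 jig mm [-360.3  -29.3   69.3] F [-0.3  0.5  4.2] M [-0.02  0.03  0.02] w 10.9
lift t 10.7 jig mm [-360.1  -29.   199.2] F [-0.8 -0.2 -3. ] M [ 0.03 -0.04 -0.02] w 10.8
 t 12.3 jig mm [-1.153e+02 -1.000e-01  1.601e+02] F [-0.7 -0.5 -0.6] M [ 0.   -0.    0.03] w 11.0
```

View pics/g1.png

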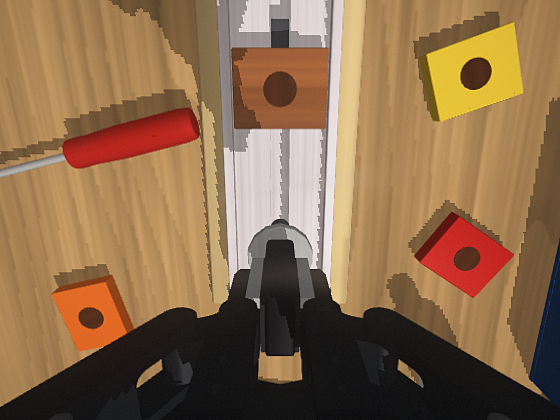

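The bolt is held upright: wing at (280,298), flange at (280,250), head above the slot. I'll check the offset along the wing, then insert.

```bash
python3 - <<'E'
from jig import *
P=np.load("g1.npz")["P"][225:365,262:298].reshape(-1,3)
Q=P[(P[:,2]>.168)&(P[:,2]<.185)]
J=np.array([w2j(p) for p in Q]);print("wing top jig",len(J),np.percentile(J,[1,50,99],axis=0).round(1).tolist())
y=0
print(env.line_to(j2w(-.115,0,.098),v=.08,guard=8));st("above")
print(env.line_to(j2w(-.115,0,.0745),v=.015,guard=4));st("in")
E
```

```text
wing top jig 3218 [[-132.0, -6.2, 168.9], [-112.1, -0.2, 175.4], [-97.4, 6.2, 181.7]]
False
above t 13.3 jig mm [-115.    -0.3   98.5] F [-0.   0.2 -1. ] M [0.03 0.   0.04] w 11.1
True
in t 14.7 jig mm [-115.    -0.    75.3] F [-1.1  0.5  6.2] M [0.08 0.12 0.  ] w 11.2
```

```bash
python3 - <<'E'
from jig import *
z=.0757
env.line_to(j2w(-.115,0,z),v=.02);st("eased")
print(env.line_to(j2w(-.08,0,z),v=.04,guard=8));st()
print(env.line_to(j2w(-.034,0,z),v=.03,guard=8));st("near fence")
print(env.line_to(j2w(.012,0,z),v=.008,guard=9));st("stop?")
env.pause(.3);st("settled")
im,d,c,W=cam("wrist");save("s1.png",im);np.savez("s1.npz",P=cloud(d,c,W))
E
```

```text
eased t 15.0 jig mm [-115.     0.    75.7] F [-0.3 -0.  -1.1] M [ 0.04  0.02 -0.03] w 10.5
False
 t 16.0 jig mm [-80.1  -0.   75.7] F [ 0.5 -0.2 -1.3] M [ 0.01  0.01 -0.03] w 10.6
False
near fence t 17.7 jig mm [-34.1  -0.   75.7] F [ 0.  -0.1 -1.8] M [ 0.01 -0.1   0.03] w 10.7
True
stop? t 20.6 jig mm [-12.6   0.1  75.5] F [ 0.8 -4.3  0.6] M [-0.74 -0.1  -0.05] w 10.5
settled t 20.9 jig mm [-12.7   0.2  75.3] F [ 1.6 -3.4  2.1] M [-0.61 -0.3  -0.03] w 10.4
```

View pics/s1.png

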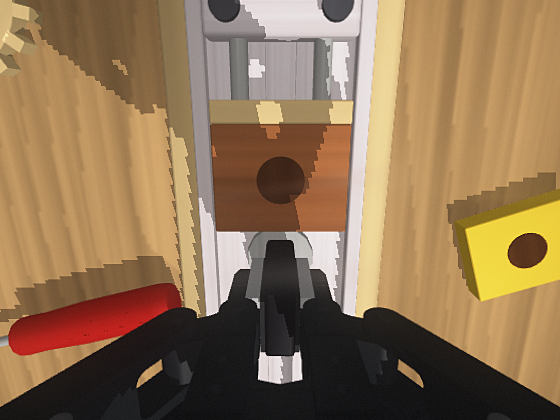

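The block is against the fence, which is pushed in, and the bolt axis at −12.6 agrees with the predicted stop of about −13. A second gentle nudge will confirm that it is firm, then I turn in small guarded steps.

```bash
python3 - <<'E'
from jig import *
s=st("before");
print(env.line_to(j2w(.0,0,.0757),v=.008,guard=7));s=st("nudge")
x=w2j(s["tool_pos"])[0]
print(env.line_to(j2w(x/1000-.0007,0,.0757),v=.008));s=st("eased");x=w2j(s["tool_pos"])[0]
for a in (10,20,30):
    g=env.line_to(j2w(x/1000,0,.0757),down(A-np.pi/2+np.radians(a)),v=.02,guard=9);st(f"turn {a} {g}")
    if g: break
E
```

```text
before t 20.9 jig mm [-12.7   0.2  75.3] F [ 1.5 -3.   2.3] M [-0.57 -0.34  0.03] w 11.0
True
nudge t 21.4 jig mm [-12.6   0.2  75.3] F [-0.7 -3.3  3.5] M [-0.5  -0.04 -0.07] w 11.1
False
eased t 21.6 jig mm [-13.4   0.2  75.4] F [ 1.1 -4.8 -1.4] M [-1.01 -0.21 -0.02] w 10.7
turn 10 False t 22.0 jig mm [-13.6   0.1  75.5] F [ 1.6 -4.4 -0.5] M [-0.96 -0.07 -0.04] w 10.8
turn 20 False t 22.3 jig mm [-13.6   0.1  75.6] F [ 0.9 -4.8 -0.3] M [-1.03 -0.09 -0.03] w 10.7
turn 30 False t 22.6 jig mm [-13.6   0.1  75.6] F [ 0.1 -4.8  0.1] M [-1.06 -0.11  0.04] w 10.7
```

The stop is firm: the nudge moved it 0.1 mm. The turn is free up to 30°, so I continue to 90°.

```bash
python3 - <<'E'
from jig import *
for a in (45,60,75,90):
    g=env.line_to(j2w(-.0134,0,.0757),down(A-np.pi/2+np.radians(a)),v=.02,guard=9);s=st(f"turn {a} {g}")
    if g: break
m=R.from_quat(s["tcp_rot"]).as_matrix()[:,0];print("jaw yaw rel jig",np.degrees(np.arctan2(m[1],m[0])-A))
im,d,c,W=cam("wrist");save("t1.png",im)
E
```

```text
turn 45 False t 23.0 jig mm [-13.6   0.   75.6] F [ 1.8 -5.9 -0.4] M [-1.11 -0.26 -0.  ] w 11.2
turn 60 False t 23.4 jig mm [-13.6   0.   75.6] F [ 1.4 -5.7  0.5] M [-1.06 -0.24 -0.02] w 10.7
turn 75 False t 23.8 jig mm [-13.6   0.   75.6] F [ 0.6 -6.4 -0.3] M [-1.06 -0.15 -0.  ] w 11.2
turn 90 False t 24.2 jig mm [-13.6   0.   75.6] F [ 0.3 -5.5 -0.8] M [-1.1  -0.24 -0.05] w 10.7
jaw yaw rel jig -0.017549407659773957
```

View pics/t1.png

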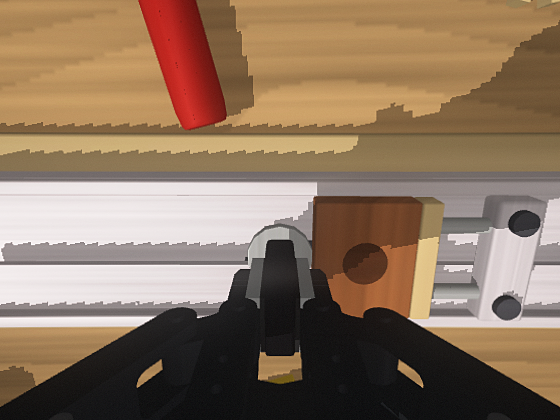

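The turn is complete with no resistance. I ease the bolt back onto the catches, release it and retreat.

```bash
python3 - <<'E'
from jig import *
q=down(A)
print(env.line_to(j2w(-.0245,0,.0757),v=.01,guard=5));s=st("back")
env.move_gripper(.04,20);st("open")
p=s["tool_pos"];x=w2j(p)[0]/1000
print(env.line_to([p[0],p[1],.20],v=.08,guard=6));st("up")
env.move_to(j2w(x-.12,.0,.24),down(A-np.pi/2));env.pause(.5);st()
im,d,c,W=cam("wrist");save("f1.png",im);P=cloud(d,c,W).reshape(-1,3)
J=np.array([w2j(p) for p in P]);m=(abs(J[:,0]+22)<40)&(abs(J[:,1])<40)&(J[:,2]>84)&(J[:,2]<100)
r=cv2.minAreaRect(J[m][:,:2].astype(np.float32));print("wing",m.sum(),r,np.median(J[m][:,2]))
m=(abs(J[:,0]-20)<60)&(abs(J[:,1])<26)&(J[:,2]>43)&(J[:,2]<47.5);print("block+fence z",np.percentile(J[m],[2,50,98],axis=0).round(1).tolist())
E
```

```text
True
back t 25.1 jig mm [-22.3   0.1  75.4] F [ 0.4 -0.2  3. ] M [ 0.18 -0.26 -0.  ] w 10.9
open t 25.5 jig mm [-22.5   0.3  75. ] F [0.3 0.6 0.6] M [ 0.03  0.01 -0.01] w 40.0
False
up t 27.2 jig mm [-22.3   0.2 199.5] F [-0.1  0.3 -0.9] M [-0.04  0.02 -0.01] w 39.9
 t 29.0 jig mm [-142.2   -0.   240. ] F [-0.3 -0.3 -1. ] M [ 0.03  0.02 -0.01] w 40.1
wing 923 ((-22.746444702148438, 0.24308395385742188), (35.63119125366211, 11.610091209411621), 89.89973449707031) 90.56286446296025
block+fence z [[-5.3, -24.8, 44.0], [4.4, -0.1, 46.0], [14.3, 24.8, 47.3]]
```

View pics/f1.png

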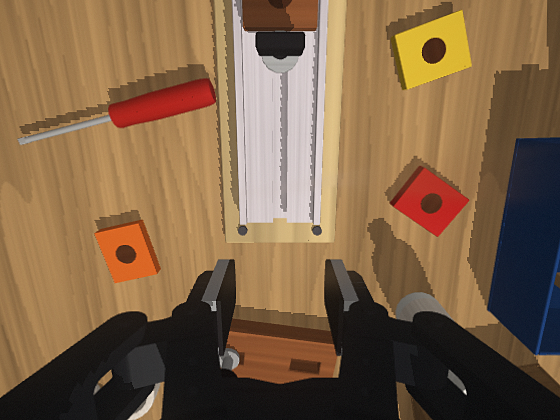

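The bolt stands across the slot at (280,48) and touches the block. It measures 89.9° to the slot at x=−22.7, about 9 mm back from the stop, as expected. Handing in.

```bash
python3 -c "
from jig import *
env.finish_job();st()"
```

```text
the job is handed in; nothing more can be done
the job is handed in; nothing more can be done
```

The block is clamped and the job is handed in, with the robot clock at about 29 s of the 70 s allowed.

**What I did:** I took the winged T-bolt from the rack pocket farther from the robot and lowered its head lengthwise into the slot at jig x = −115 mm. I slid it until the block was against the fence and the bolt stopped firmly at jig x = −12.6 mm. A second guarded nudge moved it only 0.1 mm, so I took that as the firm stop. I then eased back 0.7 mm, turned it 90° in small guarded steps without resistance, let it back onto the catches under guard, and released it.

**Last checks:**
- **Bolt position:** it is 89.9° across the slot and 0.2 mm off the centre line. Its axis is at jig x = −22.7 mm, about 9 mm back from the stop as expected.
- **Bolt height:** the wing top reads 90.6 mm, against 90 mm expected. Depth readings ran about 1 mm high throughout.
- **Block:** it touches the bolt, and its top reads about 46 mm (45 mm nominal).
- **Robot and bystanders:** the gripper was clear, and the bystanders I could see in the last picture looked undisturbed.

No check failed or disagreed. The clamping force was not measured directly; I infer it from the spring-back position. I also had no direct reading of the bolt-to-block force. At the stop the wrist read 3 to 5 N along the slot, and about 5 to 6 N while turning.

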